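# Empty the rocker hopper into the lever-lid scrap bin

### The arm

A 6-joint arm with a two-finger parallel gripper is mounted at the origin on the work surface. World frame = base frame: x ahead of the robot, y to its left, z up, the work surface at z = 0. Lengths are in m, angles in rad, forces in N, time in s.
With the tool pointing down it reaches from about 0.275 to 0.825 m from the base axis. Payload 4.9 kg.
Tool frame: the origin (TCP) lies midway between the tips of the shut fingers; the grasp point (between the pads) lies 19 mm behind it (grip_point_offset is the distance from the TCP to the grasp point, in m); z points along the fingers, x is the direction in which the jaws open and shut, and the axes are right-handed (so a half turn about z gives the same grasp; the last joint's range is limited). The gripper opens to 85 mm and grips with 20 to 120 N. Pads are 22 mm wide; open, the fingers measure 114 mm over their backs; the gripper's body (76 mm by 85 mm) begins 54 mm behind the grasp point. The pads swing forward as they close: fully open they stand 13 mm farther back than shut.
Start: joints at [-1.482, 0.326, -0.193, 1.052, 0, 1.437], TCP at [0.122, -0.536, 0.231] pointing down, gripper open.
Joint ranges: [-2.65, 2.65], [-0.97, 1.79], [-1.3, 1.35], [-1.93, 2.1], [-1.47, 1.37], [-3.14, 3.14]. Speed limits (rad/s): [2.57, 2.57, 3.14, 3.14, 3.14, 3.14].

### API

Orientations are given as a rotation vector (axis times angle).
In Python, from cell import * gives the robot as it stands. Calls block until the motion is done:
- movep(position, orientation): joint-space move of the TCP to a pose.
- move_l(position, velocity=0.15, rot=None, until_force=None): straight line of the TCP; rot=None keeps the orientation; velocity is the mean speed in m/s. With until_force (N) it stops when the force on the tool has changed by that much, and returns True; else False.
- set_joints(angles): joint-space move.
- let_go() and grab(newtons=None): open the fingers fully, or close them until they stop; newtons is the grip in N (None keeps the last).
- sleep(seconds).
- ik(position, orientation): joint angles nearest the present ones, or None.
- get_state(): the state.
- grab_frame(name): name is "scene" or "side" or "wrist"; returns a dict with "img" (400x640x3 uint8, red, green, blue), "fx", "fy", "cx", "cy" (pixels), "k1" (the pictures are not rectified: a ray, as slopes to the right and down, at radius r is drawn at 1 + k1 r^2 times it, then the intrinsics apply), "cam_to_world" (4x4, takes a point from camera to world coordinates); the wrist camera has in their place "T_tool_cam" (4x4, takes a point from camera to tool coordinates, whose origin is the TCP and whose axes are the tool frame's). Camera axes: x right, y down, z forward; pixel columns grow to the right and rows downward; lengths in m; the calibration is good to about 2 mm. A picture is of the moment at which its call begins: read the wrist's pose just before it. There is no depth.
A pose or a line that the arm cannot do raises MotionError and nothing moves.
- sign_off(): hands the job in, once; it reports no verdict.
Trained networks look in the newest picture that a camera, given by its name, has taken for a name from the list of things; names that differ only in an ending like _2 or _b are one class to them, and where a whole thing is asked for, a point or a joint stands for the part that bears it (a point fixed in the world has none). Each returns a list of dicts, best first, with "score" (0 to 1); they miss things now and then, are a little off and sometimes report something else, mostly with a low value. They report only what shows in the picture. A call takes as long as a camera call. They do not tell look-alikes from the thing itself.
- spot_in(camera, name): "centre" ([column, row] in pixels, amid what is visible of it).
- silhouettes(camera, name): "mask" (400x640 bool, what is visible of it) and "centre" ([column, row] in pixels, amid what is visible of it).
- tip_of(camera, name): "centre" ([column, row] in pixels: a listed point, or the origin of a listed thing).
The state is a dict: "clock": time; "q": joint angles; "joint_velocities": joint speeds; "tau": joint torques, N m; "position": TCP position; "eef_rot": TCP orientation; "contact_force": force on the tool from outside, world axes, zero at the start; "wrist_torque": the same for the moment, N m; "finger_gap": opening from 0.0 (shut) to 1.0 (fully open).
Only numpy, scipy, OpenCV 4.12 (cv2) and the standard library are available. Lean on these libraries where they do the work, as an engineer would, in place of code of your own. Each camera call takes 0.05 s, during which the arm holds its last target.

### The job

Empty the three orange rod offcuts from the blue rocker hopper into the grey scrap bin: slide the timber that blocks the bin's red lever out of the way and leave it on the bench, pull the hopper forward by its yellow bar to its stop so that the rods roll down the chute against the shut lid's gate, then press the lever well down and hold the lid raised until all three rods have dropped in, and let go so that it shuts. Swing the hopper fully home again, before or after using the lever. Work the lid only by its lever, never by hand, and leave the bottle, can, tape roll, screwdriver and mug where they stand.

Things in the scene. Friction and masses are not known exactly. Their poses are not given: they have to be found in the camera images.
- station: The fixed scrap station; its place and heading vary. Origin on the bench under the middle of the bin; +x points roughly away from the robot, +y along the bench from the bin to the hopper, z up. The grey open-topped bin is 210 (x) by 180 (y), 115 high, walls 5. The hopper stands on two blue uprights at y = 235 to 265.
- chute_foot (a point): Middle of the foot of the steel chute's floor, at the bin's +y rim: station (-45, 88), height 122. The chute is 118 wide inside and rises from here along +y at 31 degrees to the hopper (y = 243, height 215); its side walls stand 63 above its floor.
- bin_in (a point): Middle of the bin's inner floor, 5 mm above the bench; axes as the station's. Inside, the bin is 200 (x) by 170 (y) by 110 deep.
- lid (a joint): Angle of the bin's grey lid: 0 shut, 1.1 fully raised. Hinged along the station's y at x = +105, height 117, so its free edge is on the robot's side. Lid = 2.2 x lever; it falls shut within a second or so when the lever is let go. Rods roll in once it is well raised.
- lid_edge (a point): Middle of the free edge of the lid, on its top (station x = -100 when shut). A yellow gate plate, 85 high, stands on the lid's +y edge across the chute's foot and holds back what lies in the chute; it lifts with the lid.
- lever (a joint): Angle of the bin's lever: 0 up (level), 0.5 fully pressed. It turns about a line along the station's y at (x = -114, height 92) and sticks out 130 towards the robot. Pressing it takes about 7 N at the pad; it rises by itself when let go.
- lever_pad (a point): Middle of the top of the lever's red pad, 60 by 60 and 10 thick, 100 from the lever's pivot; 97 above the bench when the lever is up and about 43 lower when the lever is at 0.45. It is at station x = -214, y = -20. Press down here. Below the pad are 87 of free height.
- hopper (a joint): Tilt of the blue rocker hopper: 0 home, 1.05 pulled forward (its bar moves towards the station's -y and down) to its stop. It stays where it is left (stiff pivot) and takes about 10 N at the bar.
- hopper_pivot (a point): Middle of the hopper's pivot line, which runs along the station's x, at station (-45, 245), height 215. Fixed.
- hopper_bar (a point): Middle of the hopper's yellow bar, 12 in diameter, running 107 between two posts along the station's x. At home it is 103 above the pivot and 12 to its +y side; it circles the pivot at 104. It can be hooked or pinched from above. The tray behind it, open in front, slopes down to the back by 20 degrees when home (130 long, 108 wide inside).
- rod0: Orange round rod offcut, 38 in diameter, 95 long, 0.12 kg, lying along its own x; origin at its middle. Starts in the hopper, at its back.
- rod1: Rod offcut like rod0, in the middle of the hopper's tray.
- rod2: Rod offcut like rod0, nearest the front of the hopper.
- timber: Loose piece of pale timber, 180 (its x) by 45 (its y) by 70 high, 0.28 kg, origin in the middle of its underside. It lies under the lever pad, across it, both ends sticking out beside the pad by 30 to 90, and stops the lever. Gripped across its 45 width at a free end it can be drawn out sideways along the station's y. The lever is free when no part of it is under the pad.
- bottle: Blue bottle, 64 in diameter, 190 high, standing to the left or right of the lever, 185 to 210 from it; origin at the middle of its underside. Leave it standing. A flat yellow label on the bench on the lever's other side is no obstacle.
- can: Red can, 66 in diameter, 150 high, standing; origin under its middle.
- tape: Black tape roll, 100 in diameter, 48 high, lying flat; origin under its middle.
- driver: Screwdriver 200 long, lying on the bench.
- mug: White mug, 80 in diameter, 90 high; origin under its middle.
Things that resemble listed ones, but are neither listed nor needed, are in the scene too. What is shaped like the rod0 but pink or turquoise is not meant.

How it is judged:
By the outcome, as a careful person would: the job done as asked, in the order asked, and still so for the second after the job is handed in, with the robot touching nothing.
It also fails if it takes over 61 s, if anything falls off the work surface, if the arm or the gripper's body presses on something with over 40 N, if the wrist force passes 120 N, or if a joint passes its speed limit or range.

## Working session

There is one attempt and no reset: what is moved stays moved. The work goes in short steps, each a Python script; the robot and the scene stay as the last script left them, time stands still between calls to the robot, and variables do not carry over. Pictures are saved under pics/ and viewed, and the job is handed in when it is done.

```bash
ls; mkdir -p pics; python3 - <<'E'
from cell import *
import cv2
s=get_state(); print(s['clock'],s['position'],s['eef_rot'],s['contact_force'])
for n in ['scene','side','wrist']:
    f=grab_frame(n); cv2.imwrite(f'pics/{n}0.png',f['img'][:,:,::-1]); print(n,f['fx'],f['k1'],f.get('cam_to_world'),f.get('T_tool_cam'))
E
```

```text
pics
0.0 [ 0.1214749  -0.53580905  0.2305055 ] [-2.45361528e+00  1.95999115e+00  1.91510202e-03] [-0.49405418 -0.80582931 -1.25118233]
scene 380.92357131841584 -0.08969100630537849 [[-0.50349234  0.60750876 -0.61435216  1.34151218]
 [ 0.86397146  0.35975947 -0.35231582  0.41815415]
 [ 0.00698406 -0.70817105 -0.70600637  1.04380336]
 [ 0.          0.          0.          1.        ]] None
side 495.3964793114418 -0.12326936608857886 [[-0.72714324 -0.42775243  0.53692697 -0.24698787]
 [-0.68633512  0.43660197 -0.58165525  0.89874629]
 [ 0.01438107 -0.79145852 -0.61105368  1.1519657 ]
 [ 0.          0.          0.          1.        ]] None
wrist 328.4563352761379 -0.059176579105231455 None [[ 9.99999527e-01  3.28271715e-04  9.15895779e-04  3.23476830e-04]
 [-6.01006595e-04  9.48704266e-01  3.16164285e-01 -8.04945501e-02]
 [-7.65126441e-04 -3.16164685e-01  9.48704014e-01 -1.42595786e-01]
 [ 0.00000000e+00  0.00000000e+00  0.00000000e+00  1.00000000e+00]]
```

View pics/scene0.png

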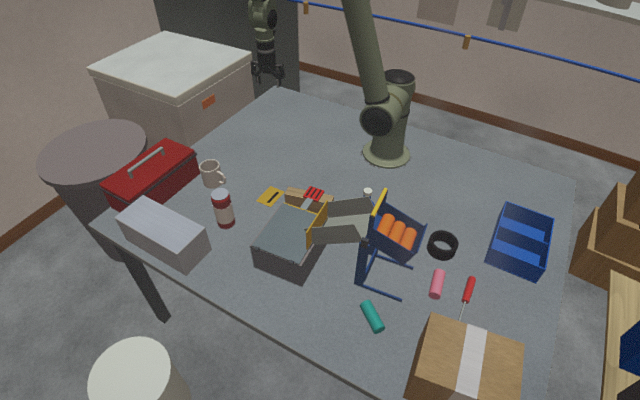

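View pics/side0.png

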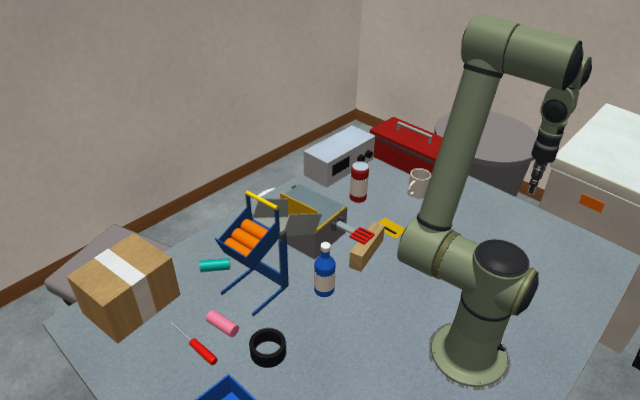

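View pics/wrist0.png

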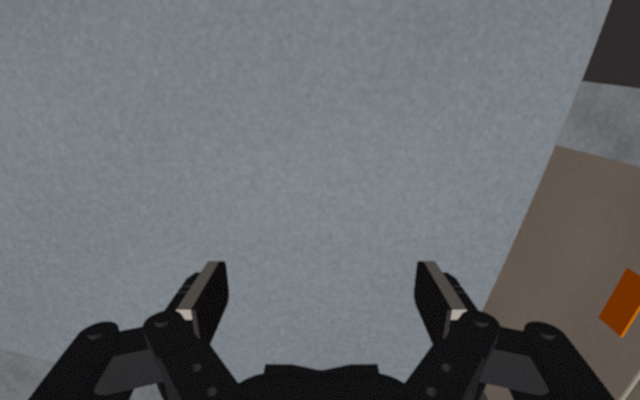

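The scene view (640x400) shows the bin at about (290,240), the hopper at (395,230), the lever and timber at (310,195), and the label at (270,196). The side view shows the lever pad at (360,235), the timber at (367,247), the bottle at (325,270) and the hopper bar at (262,200). Next I'll fit the station pose from the detected points.

```bash
cat > h.py <<'E'
from cell import *
import numpy as np, cv2
from scipy.optimize import least_squares
from scipy.spatial.transform import Rotation as R
def T_cw(f,pos=None,rot=None):
    if f.get('cam_to_world') is not None: return np.array(f['cam_to_world'])
    T=np.eye(4);T[:3,:3]=R.from_rotvec(rot).as_matrix();T[:3,3]=pos
    return T@np.array(f['T_tool_cam'])
def proj(f,P,T=None):
    T=T_cw(f) if T is None else T
    p=(np.linalg.inv(T)@np.r_[P,1])[:3]
    a=p[:2]/p[2]; a=a*(1+f['k1']*(a@a))
    return np.array([f['cx']+f['fx']*a[0],f['cy']+f['fy']*a[1]])
def ray(f,uv,T=None):
    T=T_cw(f) if T is None else T
    d=np.array([(uv[0]-f['cx'])/f['fx'],(uv[1]-f['cy'])/f['fy']])
    a=d.copy()
    for _ in range(20): a=d/(1+f['k1']*(a@a))
    v=T[:3,:3]@np.r_[a,1]
    return T[:3,3],v/np.linalg.norm(v)
def atz(f,uv,z,T=None):
    o,v=ray(f,uv,T); return o+v*(z-o[2])/v[2]
def st2w(S,p):
    c,s=np.cos(S[2]),np.sin(S[2])
    return np.array([S[0]+c*p[0]-s*p[1],S[1]+s*p[0]+c*p[1],p[2]])
PTS=dict(chute_foot=(-.045,.088,.122),bin_in=(0,0,.005),lid_edge=(-.1,0,.118),lever_pad=(-.214,-.02,.097),hopper_pivot=(-.045,.245,.215),hopper_bar=(-.045,.257,.318))
E
cat > m.py <<'E'
from h import *
F={};D=[]
for c in ['scene','side']:
    F[c]=grab_frame(c)
    for n in PTS:
        for d in tip_of(c,n)[:2]:
            print(c,n,np.round(d['centre'],1),round(d['score'],2))
            if d['score']>.4: D.append((c,n,np.array(d['centre']))); break
def res(S): return np.concatenate([proj(F[c],st2w(S,PTS[n]))-uv for c,n,uv in D])
best=min((least_squares(res,[.5,0,a],loss='soft_l1',f_scale=2) for a in (-1,-.5,0,.5,1)),key=lambda r:r.cost)
S=best.x; print('S',S,best.cost)
for (c,n,uv),r in zip(D,res(S).reshape(-1,2)): print(c,n,np.round(r,1))
np.save('S.npy',S)
for n in PTS: print(n,np.round(st2w(S,PTS[n]),3))
for n in ['timber','bottle','can','mug','tape','driver','rod0']:
    for c in F:
        for d in tip_of(c,n)[:3]:
            p=atz(F[c],d['centre'],0); print(n,c,np.round(d['centre']),round(d['score'],2),np.round(p[:2],3))
E
python3 m.py
```

```text
scene chute_foot [320.  227.2] 0.78
scene bin_in [290.  256.1] 0.6
scene lid_edge [303.1 209.5] 0.89
scene lever_pad [291.  252.5] 0.7
scene hopper_pivot [371.8 225.4] 0.82
scene hopper_bar [377.3 202.2] 0.7
side chute_foot [298.8 226.1] 0.79
side bin_in [256.8 230.5] 0.64
side lid_edge [330.2 217.6] 0.9
side lever_pad [361.7 236.8] 0.95
side hopper_pivot [267.1 223.8] 0.79
side hopper_bar [262.8 200.5] 0.68
S [ 0.69756675 -0.05342551  0.14013125] 266.33388771021214
scene chute_foot [0.3 3.3]
scene bin_in [ 1.  -1.4]
scene lid_edge [-1.   2.7]
scene lever_pad [ 19.  -58.8]
scene hopper_pivot [-1.3 -0.3]
scene hopper_bar [ 1.4 -1.1]
side chute_foot [ 0.7 -3.3]
side bin_in [47.8  0.1]
side lid_edge [-1.5 -1.2]
side lever_pad [-1.1 -5.6]
side hopper_pivot [-0.1  2.1]
side hopper_bar [-0.4 -0.7]
chute_foot [0.641 0.027 0.122]
bin_in [ 0.698 -0.053  0.005]
lid_edge [ 0.599 -0.067  0.118]
lever_pad [ 0.488 -0.103  0.097]
hopper_pivot [0.619 0.183 0.215]
hopper_bar [0.617 0.195 0.318]
timber scene [312. 210.] 0.87 [ 0.472 -0.104]
timber side [364. 252.] 0.63 [ 0.476 -0.118]
bottle scene [31
[... 217 characters left out ...]
225. 225.] 0.87 [ 0.704 -0.34 ]
can side [356. 201.] 0.57 [ 0.684 -0.321]
can side [258. 230.] 0.47 [0.824 0.058]
mug scene [213. 182.] 0.93 [ 0.544 -0.54 ]
mug side [418. 193.] 0.56 [ 0.541 -0.535]
tape scene [440. 250.] 0.6 [0.414 0.381]
tape scene [376. 200.] 0.41 [0.299 0.083]
tape side [269. 350.] 0.98 [0.412 0.377]
driver scene [460. 304.] 0.85 [0.59  0.503]
driver side [190. 343.] 0.59 [0.59  0.518]
driver side [268. 354.] 0.27 [0.404 0.387]
rod0 scene [436. 283.] 0.9 [0.552 0.413]
rod0 scene [372. 313.] 0.78 [0.758 0.276]
rod0 scene [406. 242.] 0.77 [0.441 0.265]
rod0 side [215. 265.] 0.82 [0.791 0.273]
rod0 side [237. 250.] 0.66 [0.794 0.178]
rod0 side [223. 324.] 0.59 [0.577 0.408]
```

```bash
cat > ov.py <<'E'
from h import *
import sys
S=np.load('S.npy') if len(sys.argv)<2 else np.array([float(a) for a in sys.argv[1:4]])
def box(x0,x1,y0,y1,z0,z1):
    P=[(x,y,z) for z in(z0,z1) for x,y in((x0,y0),(x1,y0),(x1,y1),(x0,y1))]
    return [(P[a],P[b]) for a,b in((0,1),(1,2),(2,3),(3,0),(4,5),(5,6),(6,7),(7,4),(0,4),(1,5),(2,6),(3,7))]
L=box(-.105,.105,-.09,.09,0,.115)+box(-.244,-.184,-.05,.01,.087,.097)+[((-.0985,.257,.318),(.0085,.257,.318)),((-.104,.088,.122),(.014,.088,.122)),((-.104,.243,.215),(.014,.243,.215)),((-.104,.088,.122),(-.104,.243,.215)),((.014,.088,.122),(.014,.243,.215))]
out=[]
for c,(u,v) in dict(scene=(300,230),side=(310,225)).items():
    f=grab_frame(c); k=5; im=f['img'][:,:,::-1].copy()
    u0,v0=u-80,v-60
    im=cv2.resize(im[v0:v0+120,u0:u0+160],None,fx=k,fy=k,interpolation=cv2.INTER_CUBIC)
    for a,b in L:
        p=[tuple(np.int32((proj(f,st2w(S,q))+.5-[u0,v0])*k)) for q in(a,b)]
        cv2.line(im,tuple(map(int,p[0])),tuple(map(int,p[1])),(0,255,0),1)
    cv2.imwrite(f'pics/ov_{c}.png',im)
E
sed -i "s/if d\['score'\]>.4:/if d['score']>.4 and (c,n) not in [('scene','lever_pad'),('side','bin_in')]:/" m.py; python3 m.py | sed -n 13,30p; python3 ov.py
```

```text
side hopper_bar [261.6 200.5] 0.85
S [ 0.6836323  -0.05173052  0.07652102] 192.7529211567181
scene chute_foot [3.  2.4]
scene bin_in [2.  0.7]
scene lid_edge [-73.8 -16.7]
scene hopper_pivot [0.1 0.3]
scene hopper_bar [-0.4  0. ]
side chute_foot [ 1.7 -0.8]
side lid_edge [ 2.9 -0.5]
side lever_pad [ 1.  -2.5]
side hopper_pivot [-2.6  1.6]
side hopper_bar [-1.4  0. ]
chute_foot [0.632 0.033 0.122]
bin_in [ 0.684 -0.052  0.005]
lid_edge [ 0.584 -0.059  0.118]
lever_pad [ 0.472 -0.088  0.097]
hopper_pivot [0.62  0.189 0.215]
hopper_bar [0.619 0.201 0.318]
```

View pics/ov_scene.png

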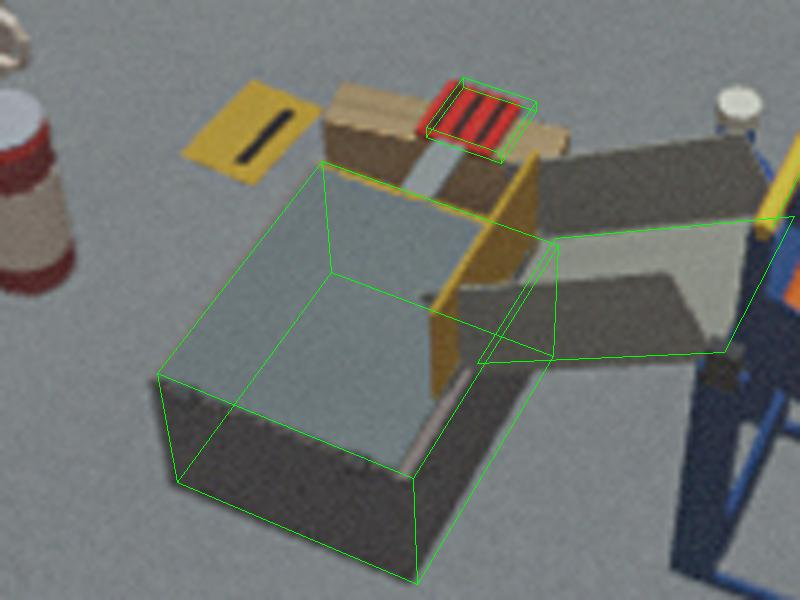

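View pics/ov_side.png

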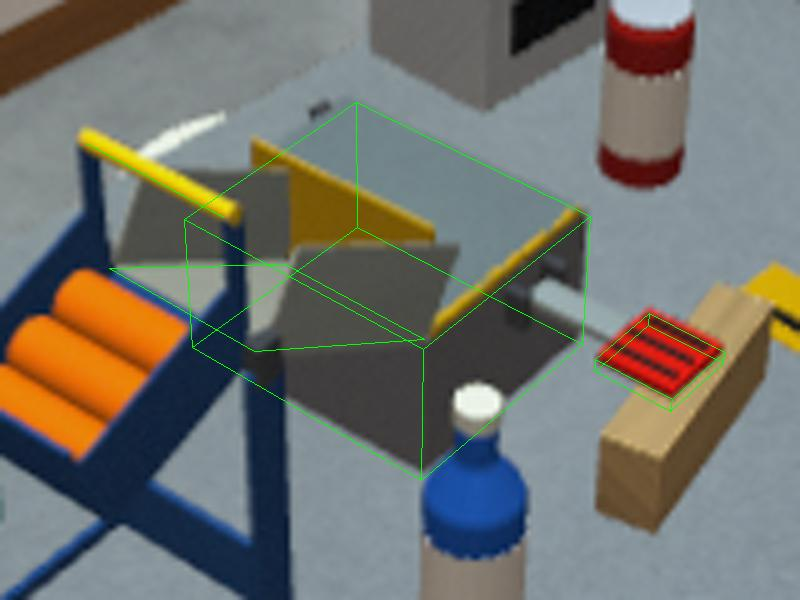

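```bash
cat > fit.py <<'E'
from h import *
C={'scene':((220,170),[((.105,-.09,0),(178,488)),((.105,.09,0),(416,583)),((.105,.09,.115),(405,480)),((-.105,-.09,.119),(322,162)),((-.244,-.05,.097),(455,80)),((-.244,.01,.097),(531,96)),((-.184,.01,.097),(500,150)),((-.184,-.05,.097),(421,135)),((-.104,.088,.122),None)]),
 'side':((230,165),[((-.105,.09,0),(421,476)),((-.105,-.09,0),(580,343)),((-.244,.01,.097),(672,397)),((-.184,.01,.097),(597,358)),((-.184,-.05,.097),(650,308)),((-.244,-.05,.097),(724,350)),((-.0985,.257,.324),(237,208)),((.0085,.257,.324),(85,130))])}
F={c:grab_frame(c) for c in C}
D=[(c,p,np.array(o)+(np.array(z)+.0)/5-.5) for c,(o,l) in C.items() for p,z in l if z]
def res(S): return np.concatenate([proj(F[c],st2w(S,p))-uv for c,p,uv in D])
r=least_squares(res,np.load('S.npy'),loss='soft_l1',f_scale=1); S=r.x; print(S,r.cost)
for (c,p,_),e in zip(D,res(S).reshape(-1,2)): print(c,p,np.round(e,1))
np.save('S.npy',S)
for n in PTS: print(n,np.round(st2w(S,PTS[n]),4))
# timber clicks on top plane z=.07, scene and side
for c,l in dict(scene=[(340,83),(326,120),(570,128),(563,152)],side=[(598,436),(658,461),(720,283),(770,303)]).items():
    for z in l: print('timber',c,z,np.round(atz(F[c],np.array(C[c][0])+np.array(z)/5-.5,.07),4))
E
python3 fit.py; python3 ov.py
```

```text
[ 0.68569228 -0.05276055  0.08542577] 5.767565088064215
scene (0.105, -0.09, 0) [-0.5 -0.6]
scene (0.105, 0.09, 0) [-0.   0.5]
scene (0.105, 0.09, 0.115) [ 1.4 -0.1]
scene (-0.105, -0.09, 0.119) [-0.9 -0.6]
scene (-0.244, -0.05, 0.097) [ 0.6 -0.4]
scene (-0.244, 0.01, 0.097) [0.1 1.2]
scene (-0.184, 0.01, 0.097) [-0.7  0.8]
scene (-0.184, -0.05, 0.097) [ 0.  -1.3]
side (-0.105, 0.09, 0) [0.3 0.3]
side (-0.105, -0.09, 0) [ 0.2 -0.3]
side (-0.244, 0.01, 0.097) [ 0.1 -0.3]
side (-0.184, 0.01, 0.097) [-0.2 -0.3]
side (-0.184, -0.05, 0.097) [-0.2  0.5]
side (-0.244, -0.05, 0.097) [ 0.1 -0.4]
side (-0.0985, 0.257, 0.324) [-2.1 -0.1]
side (0.0085, 0.257, 0.324) [0.5 0.9]
chute_foot [0.6333 0.0311 0.122 ]
bin_in [ 0.6857 -0.0528  0.005 ]
lid_edge [ 0.5861 -0.0613  0.118 ]
lever_pad [ 0.4742 -0.0909  0.097 ]
hopper_pivot [0.62   0.1875 0.215 ]
hopper_bar [0.6189 0.1995 0.318 ]
timber scene (340, 83) [ 0.4718 -0.2129  0.07  ]
timber scene (326, 120) [ 0.5112 -0.1993  0.07  ]
timber scene (570, 128) [ 0.4263 -0.039   0.07  ]
timber scene (563, 152) [ 0.4512 -0.0313  0.07  ]
timber side (598, 436) [ 0.4693 -0.025   0.07  ]
timber side (658, 461) [ 0.4269 -0.0338  0.07  ]
timber side (720, 283) [ 0.5094 -0.2013  0.07  ]
timber side (770, 303) [ 0.4713 -0.2083  0.07  ]
```

View pics/ov_side.png

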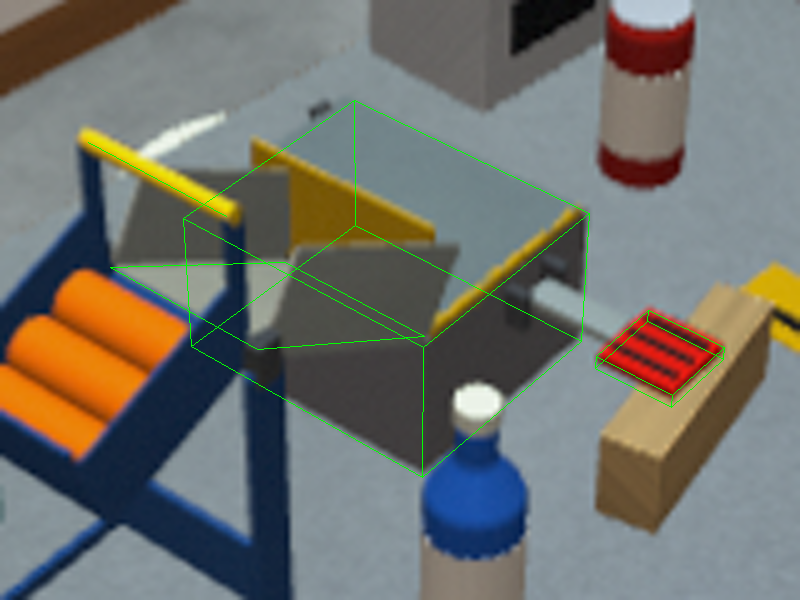

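View pics/ov_scene.png

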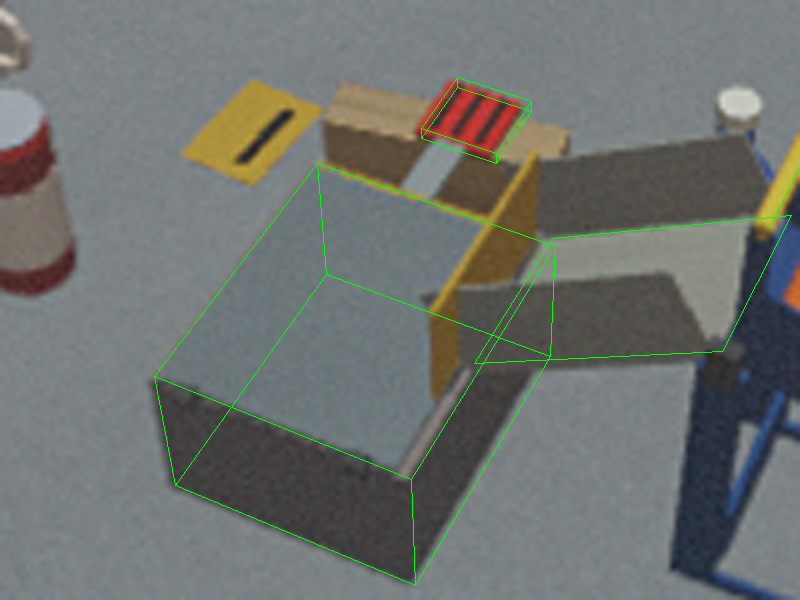

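```bash
cat >> h.py <<'E'
def down(a):
    x=np.array([np.cos(a),np.sin(a),0]);z=np.array([0,0,-1.]);return R.from_matrix(np.c_[x,np.cross(z,x),z]).as_rotvec()
S=np.array([0.6857,-0.0528,0.0854])
def st(): 
    s=get_state(); print('t',round(s['clock'],2),np.round(s['position'],4),'F',np.round(s['contact_force'],1),'gap',round(float(s['finger_gap']),3))
def save(*cs,tag='x'):
    for c in cs:
        f=grab_frame(c); cv2.imwrite(f'pics/{tag}_{c}.png',f['img'][:,:,::-1])
E
python3 - <<'E'
from h import *
st()
for a in (.236,.236-np.pi,.236+np.pi):
    print(a,ik([.4838,-.1776,.2],down(a)),ik([.4838,-.1776,.028],down(a)))
for a in (.085,.085-np.pi):
    for p in [(-.045,.285,.40),(-.045,.285,.29),(-.045,.13,.4),(-.214,-.02,.06)]: print(a,p,ik(st2w(S,p),down(a)))
E
```

```text
t 3.25 [ 0.1215 -0.5364  0.2313] F [-0.8 -0.1  1.5] gap 0.999
0.236 [-0.4951218   0.28668938 -0.33243412  0.95167283  0.          0.83967452] [-0.4951218   0.49676009 -0.53203162  0.54200462  0.          0.83967452]
-2.9055926535897934 [-0.4951218   0.28668938 -0.33243412  0.95167283  0.         -2.30191813] [-0.4951218   0.49676009 -0.53203162  0.54200462  0.         -2.30191813]
3.377592653589793 [-4.95121802e-01  2.86689379e-01 -3.32434116e-01  9.51672832e-01
 -4.44089210e-16 -2.30191813e+00] [-4.95121802e-01  4.96760094e-01 -5.32031617e-01  5.42004616e-01
 -4.44089210e-16 -2.30191813e+00]
0.085 (-0.045, 0.285, 0.4) [ 2.40996771e-01  5.19803301e-01  5.27067435e-01  1.57806046e+00
 -4.44089210e-16  1.72679310e+00]
0.085 (-0.045, 0.285, 0.29) [ 2.40996771e-01  5.09551591e-01  2.37151692e-01  1.29839643e+00
 -4.44089210e-16  1.72679310e+00]
0.085 (-0.045, 0.13, 0.4) [-1.13079114e-03  4.63399245e-01  4.36356351e-01  1.54375343e+00
 -4.44089210e-16  1.48466554e+00]
0.085 (-0.214, -0.02, 0.06) [-3.42592667e-01  4.00494839e-01 -5.89376480e-01  5.80925007e-01
 -4.44089210e-16  1.14320366e+00]
-3.056592653589793 (-0.045, 0.285, 0.4) [ 0.24099677  0.5198033   0.52706744  1.57806046  0.         -1.41479956]
-3.056592653589793 (-0.045, 0.285, 0.29) [ 0.24099677  0.50955159  0.23715169  1.29839643  0.         -1.41479956]
-3.056592653589793 (-0.045, 0.13, 0.4) [-1.13079114e-03  4.63399245e-01  4.36356351e-01  1.54375343e+00
  0.00000000e+00 -1.65692712e+00]
-3.056592653589793 (-0.214, -0.02, 0.06) [-3.42592667e-01  4.00494839e-01 -5.89376480e-01  5.80925007e-01
 -4.44089210e-16 -1.99838899e+00]
```

```bash
python3 - <<'E'
from h import *
u=np.array([.234,-.972,0]);u/=np.linalg.norm(u)
p=np.array([.4838,-.1776,0]); o=down(np.arctan2(.234,.972))
movep(p+[0,0,.13],o); st()
move_l(p+[0,0,.028],.12); st()
grab(40); st()
move_l(p+u*.19+[0,0,.0285],.12); st()
save('scene','side',tag='a')
E
```

```text
t 5.13 [ 0.4838 -0.1786  0.1302] F [-0.1 -0.1  0.2] gap 0.999
t 6.13 [ 0.4843 -0.178   0.0286] F [ 1.4 -0.2 -0.3] gap 0.999
t 6.59 [ 0.4843 -0.1778  0.0286] F [0.  0.  5.5] gap 0.523
t 8.32 [ 0.5283 -0.3622  0.0286] F [-0.7  0.5  4.8] gap 0.523
```

View pics/a_scene.png

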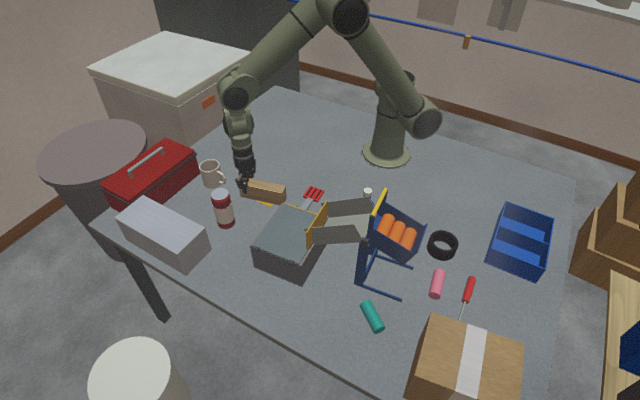

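View pics/a_side.png

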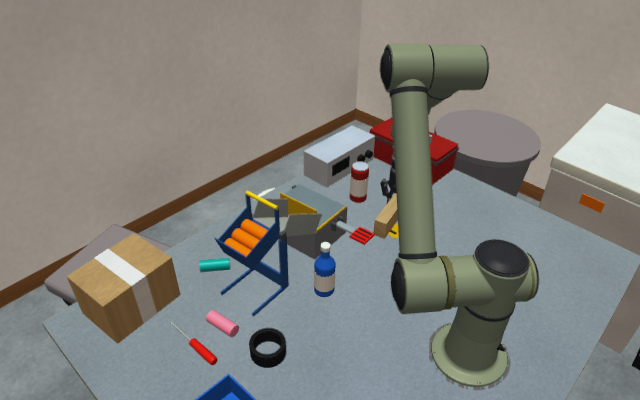

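The timber now lies at about (262,191) in the scene view, clear of the pad at (315,194), and the mug and can haven't moved. Next I'll release it and hook the bar.

```bash
cat >> h.py <<'E'
def bar(phi): return np.array([-.045,.245-.104*np.sin(phi),.215+.104*np.cos(phi)])
E
python3 - <<'E'
from h import *
let_go()
p=np.array(get_state()['position'])
move_l(p+[0,0,.12],.25)
o=down(S[2])
grab(40)
movep(st2w(S,(-.16,.06,.40)),o)
movep(st2w(S,(-.045,.299,.38)),o); st()
move_l(st2w(S,(-.045,.299,.296)),.15,until_force=15); st()
b=bar(-.116)
print(move_l(st2w(S,b+[0,.0,-.022]),.08,until_force=8)); st()
s=get_state()['position']; 
c,sn=np.cos(S[2]),np.sin(S[2]); d=np.array(s)-[S[0],S[1],0]; print('station',np.round([c*d[0]+sn*d[1],-sn*d[0]+c*d[1],d[2]],4))
save('scene','side',tag='b')
E
```

```text
t 12.93 [0.6155 0.2399 0.3801] F [-1.  -0.3 -0.3] gap -0.001
t 13.64 [0.6159 0.2405 0.2974] F [ 0.3  0.2 -0.3] gap -0.005
True
t 14.08 [0.6184 0.2091 0.297 ] F [0.3 1.7 0. ] gap -0.003
station [-0.0447  0.2667  0.297 ]
```

View pics/b_side.png

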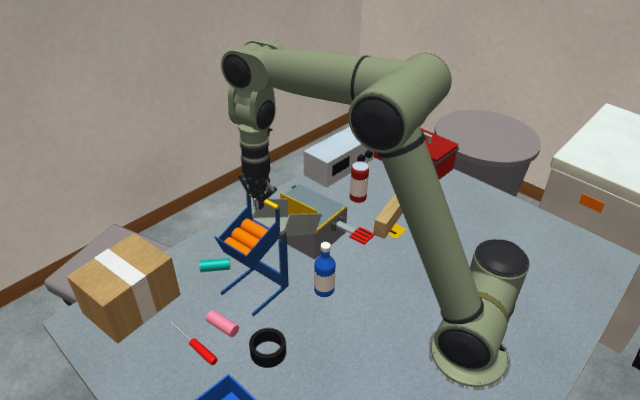

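View pics/b_scene.png

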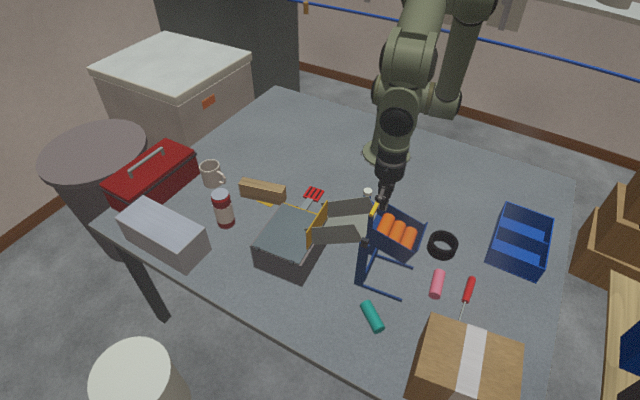

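Contact with the bar came at station y≈0.267, where expected. Side view: fingers behind the bar at (262,200). Now I'll pull along the arc.

```bash
python3 - <<'E'
from h import *
off=np.array([0,.012,-.022])
for phi in (.2,.55,.85): move_l(st2w(S,bar(phi)+off),.09,until_force=35); st()
print(move_l(st2w(S,bar(1.06)+off),.07,until_force=18)); st()
s=get_state()['position']
c,sn=np.cos(S[2]),np.sin(S[2]); d=np.array(s)-[S[0],S[1],0]; print('station',np.round([c*d[0]+sn*d[1],-sn*d[0]+c*d[1],d[2]],4))
sleep(.5)
save('scene','side',tag='c')
E
```

```text
t 14.69 [0.6209 0.1802 0.2955] F [-0.2  4.6  2.5] gap -0.004
t 15.24 [0.6241 0.1463 0.2813] F [ 2.1  3.7 -0.3] gap -0.004
t 15.73 [0.6256 0.1222 0.2608] F [ 0.7  3.5 -1.9] gap -0.003
True
t 16.01 [0.626  0.118  0.2509] F [ 1.   3.  -1.4] gap -0.0
station [-0.0449  0.1753  0.2509]
```

View pics/c_side.png

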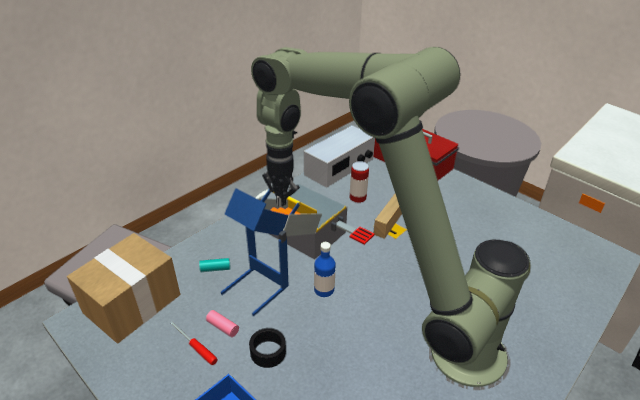

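View pics/c_scene.png

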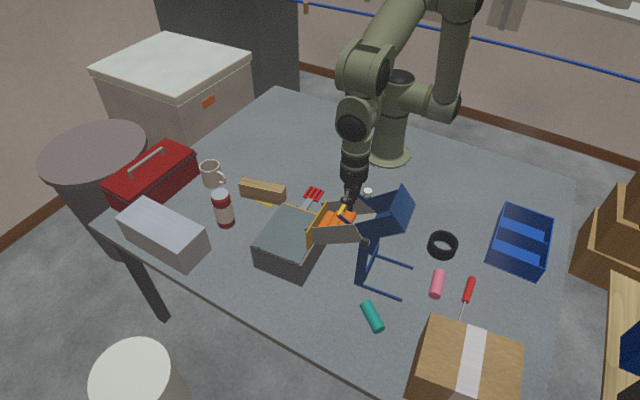

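```bash
python3 - <<'E'
import cv2,numpy as np
a=cv2.imread('pics/c_scene.png')[170:270,290:420];b=cv2.imread('pics/c_side.png')[160:260,210:340]
cv2.imwrite('pics/cz.png',np.vstack([cv2.resize(x,(780,600),interpolation=cv2.INTER_CUBIC)[::1] for x in (a,)]))
cv2.imwrite('pics/cz2.png',cv2.resize(b,(780,600),interpolation=cv2.INTER_CUBIC))
E
```

```text
(no output)
```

View pics/cz.png

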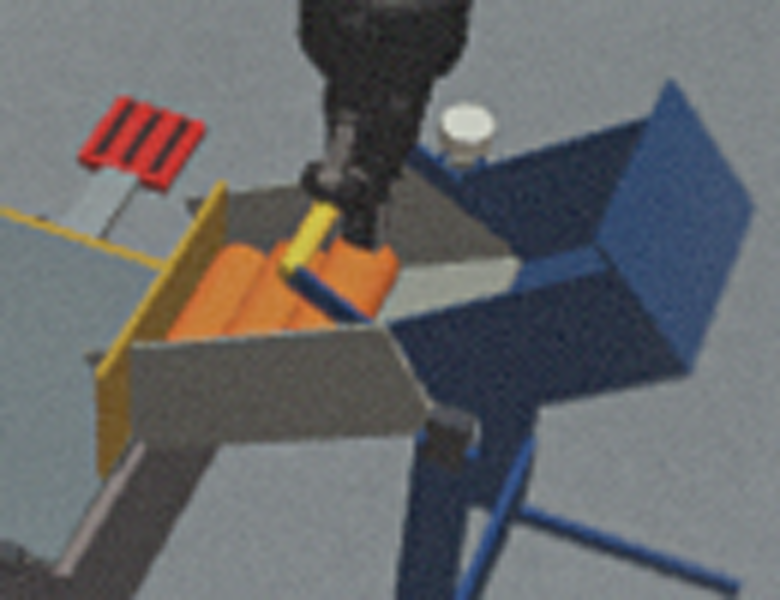

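View pics/cz2.png

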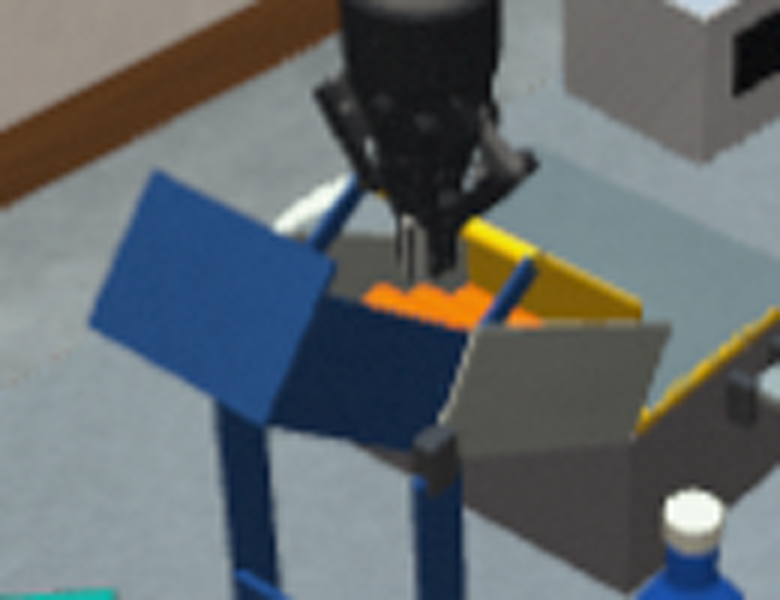

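All three orange rods lie in the chute against the gate (scene zoom at 180–400, 240–340), and the hopper is forward. I'll push a little more, slightly higher, to confirm it's at its stop.

```bash
cat >> h.py <<'E'
def w2s():
    s=get_state()['position'];c,sn=np.cos(S[2]),np.sin(S[2]); d=np.array(s)-[S[0],S[1],0]; print('station',np.round([c*d[0]+sn*d[1],-sn*d[0]+c*d[1],d[2]],4))
E
python3 - <<'E'
from h import *
move_l(st2w(S,(-.045,.176,.262)),.1)
print(move_l(st2w(S,(-.045,.156,.258)),.06,until_force=28)); st(); w2s()
F=grab_frame('side')
for n in('hopper_bar','lid_edge'): print(n,[(np.round(d['centre'],1),round(d['score'],2)) for d in tip_of('side',n)[:1]])
for phi in (.85,.934): print(proj(F,st2w(S,bar(phi))))
E
```

```text
True
t 17.11 [0.6263 0.1181 0.2621] F [-0.7  2.6  2.2] gap 0.002
station [-0.0446  0.1753  0.2621]
hopper_bar [(array([285.5, 197.5]), 0.67)]
lid_edge [(array([332.4, 216.2]), 0.9)]
[282.60156297 195.37155555]
[283.90403943 196.36891066]
```

```bash
python3 - <<'E'
from h import *
move_l(st2w(S,(-.045,.180,.262)),.1)
move_l(st2w(S,(-.045,.180,.325)),.2)
move_l(st2w(S,(-.045,.125,.325)),.2)
move_l(st2w(S,(-.045,.125,.256)),.15,until_force=12); st()
off=np.array([0,-.013,-.022])
for phi in (.85,.5,.15): print(move_l(st2w(S,bar(phi)+off),.1,until_force=35)); st()
print(move_l(st2w(S,bar(-.08)+off),.09,until_force=35))
print(move_l(st2w(S,bar(-.26)+off),.05,until_force=28)); st(); w2s()
save('scene','side',tag='d')
E
```

```text
t 19.01 [0.6303 0.0685 0.2565] F [-0.4  0.7  0.3] gap -0.002
True
t 19.33 [0.6295 0.0885 0.2652] F [-0.9  0.1  0.6] gap 0.002
False
t 19.93 [0.6249 0.1255 0.2838] F [0.4 0.2 0.8] gap 0.002
False
t 20.43 [0.6223 0.1596 0.2956] F [0.  0.  0.2] gap 0.001
False
True
t 21.12 [0.6206 0.1787 0.2962] F [-0.3 -3.5  2.3] gap 0.002
station [-0.0451  0.2362  0.2962]
```

View pics/d_side.png

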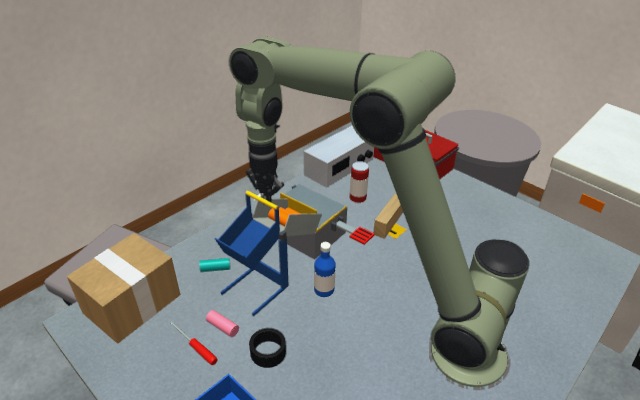

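View pics/d_scene.png

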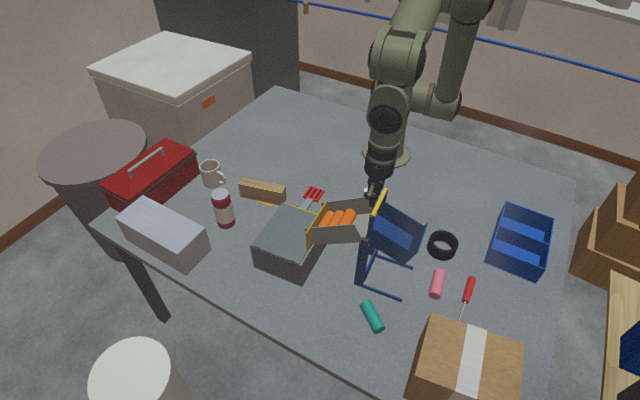

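The hopper is home again: the bar in the side view is back at (262,200), its starting pixel, and the chute still holds the rods against the gate at about (337,217) in the scene view. The lever is next.

```bash
python3 - <<'E'
from h import *
o=down(S[2])
move_l(st2w(S,(-.045,.226,.2962)),.15)
move_l(st2w(S,(-.045,.205,.37)),.25)
save('scene','side',tag='e')
movep(st2w(S,(-.216,-.02,.25)),o)
move_l(st2w(S,(-.216,-.02,.115)),.2)
print(move_l(st2w(S,(-.216,-.02,.0505)),.06,until_force=25)); st(); w2s()
sleep(.5)
save('scene','side',tag='f')
E
python3 - <<'E'
import cv2,numpy as np
r=[]
for c,(u,v) in dict(scene=(395,220),side=(255,230)).items():
    for t in (f'{c}0',f'e_{c}'): r.append(cv2.resize(cv2.imread(f'pics/{t}.png')[v-40:v+40,u-50:u+50],(400,300),interpolation=cv2.INTER_CUBIC))
cv2.imwrite('pics/cmp.png',np.vstack([np.hstack(r[:2]),np.hstack(r[2:])]))
E
```

```text
False
t 25.25 [ 0.4724 -0.0914  0.0506] F [ 0.9 -0.8  4.8] gap 0.0
station [-0.2158 -0.0203  0.0506]
```

View pics/f_scene.png

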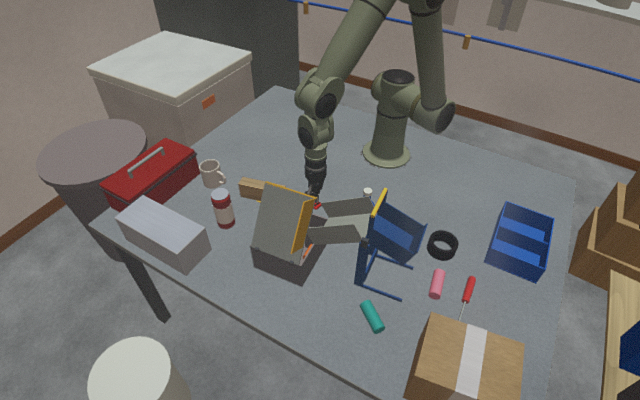

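View pics/cmp.png

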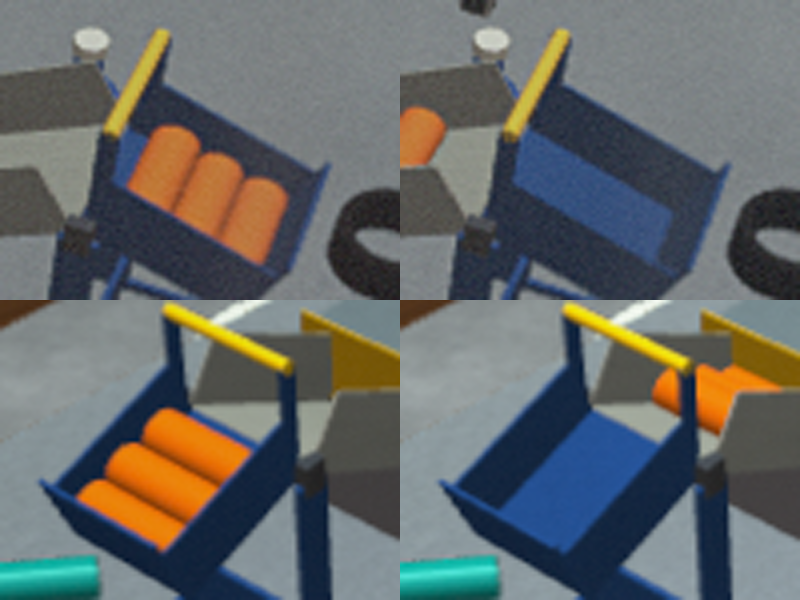

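View pics/f_side.png

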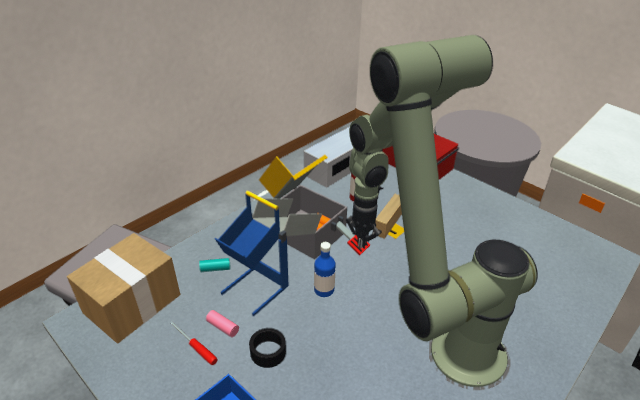

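```bash
python3 - <<'E'
from h import *
save('scene','side',tag='g')
a=cv2.imread('pics/g_scene.png')[175:275,245:375];b=cv2.imread('pics/g_side.png')[175:275,230:360]
cv2.imwrite('pics/gz.png',np.vstack([cv2.resize(x,(390,300),interpolation=cv2.INTER_CUBIC) for x in (a,b)]))
st()
E
```

```text
t 25.95 [ 0.4722 -0.0912  0.0505] F [ 1.2 -0.9  4.7] gap 0.0
```

View pics/gz.png

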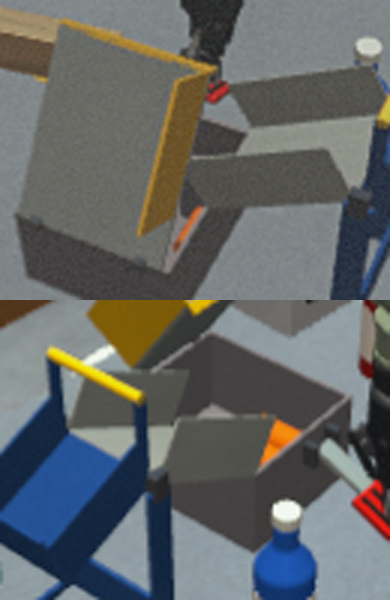

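The lid is well raised, no rod shows in the chute, and there's orange inside the bin at about (275,440) in the zoom. I'll hold a little longer, let go, and check the chute from above.

```bash
python3 - <<'E'
from h import *
sleep(1.2)
o=down(S[2])
move_l(st2w(S,(-.216,-.02,.13)),.12)
move_l(st2w(S,(-.216,-.02,.25)),.3)
movep(st2w(S,(-.10,.04,.42)),o); sleep(.2); st()
s=get_state(); f=grab_frame('wrist'); cv2.imwrite('pics/h_wrist.png',f['img'][:,:,::-1])
save('scene','side',tag='h')
E
```

```text
t 29.58 [ 0.5818 -0.022   0.4187] F [-0.1 -0.8  0.3] gap -0.002
```

View pics/h_wrist.png

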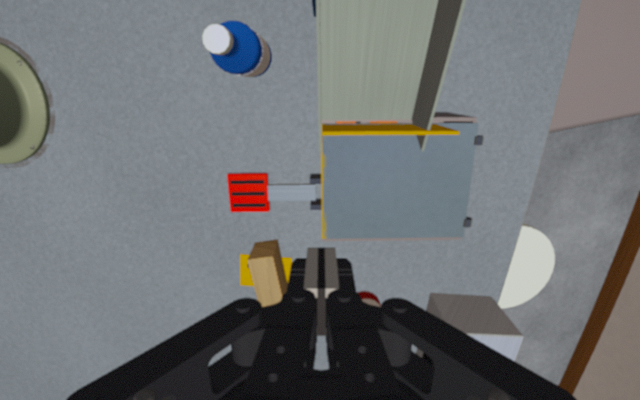

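View pics/h_scene.png

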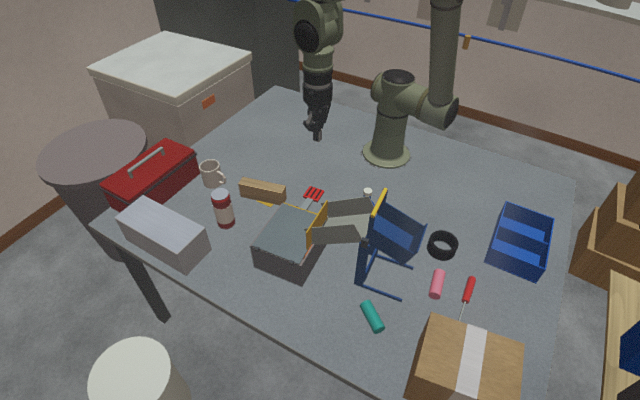

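View pics/h_side.png

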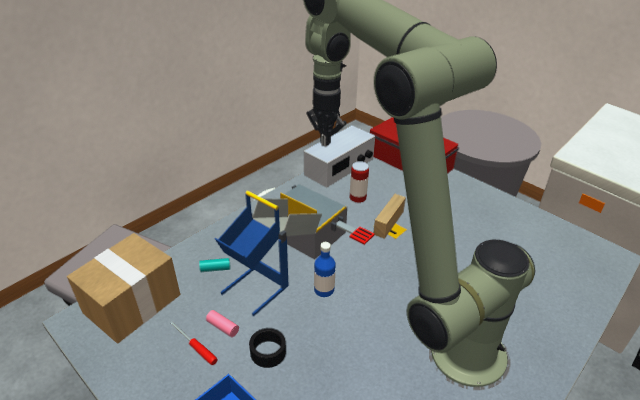

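```bash
python3 - <<'E'
from h import *
o=down(S[2])
im=cv2.imread('pics/h_wrist.png')[80:160,300:440]
cv2.imwrite('pics/hz.png',cv2.resize(im,(780,446),interpolation=cv2.INTER_CUBIC))
movep(st2w(S,(-.05,-.005,.47)),o); sleep(.2)
s=get_state(); f=grab_frame('wrist'); cv2.imwrite('pics/i_wrist.png',f['img'][:,:,::-1])
T=T_cw(f,s['position'],s['eef_rot']); print(proj(f,st2w(S,PTS['chute_foot']),T)); st()
u,v=map(int,proj(f,st2w(S,PTS['chute_foot']),T))
im=f['img'][max(0,v-45):v+35,max(0,u-70):u+70,::-1]; cv2.imwrite('pics/iz.png',cv2.resize(im,None,fx=5,fy=5,interpolation=cv2.INTER_CUBIC))
E
```

```text
[325.82400998  81.46849282]
t 30.45 [ 0.6355 -0.0613  0.47  ] F [ 0.1  0.4 -0.4] gap 0.003
```

View pics/hz.png

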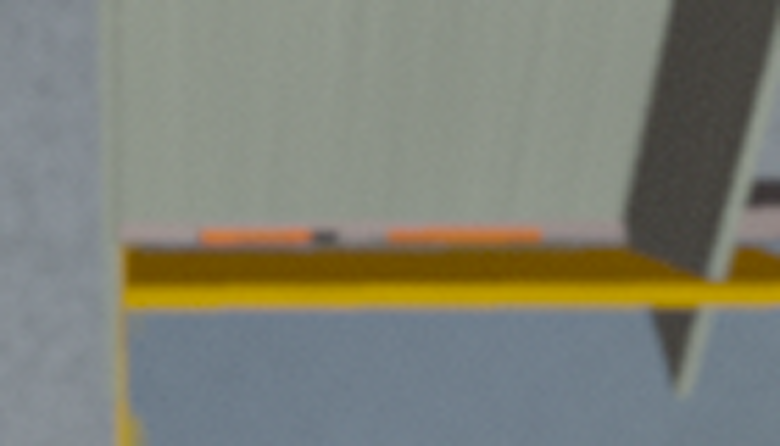

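View pics/iz.png

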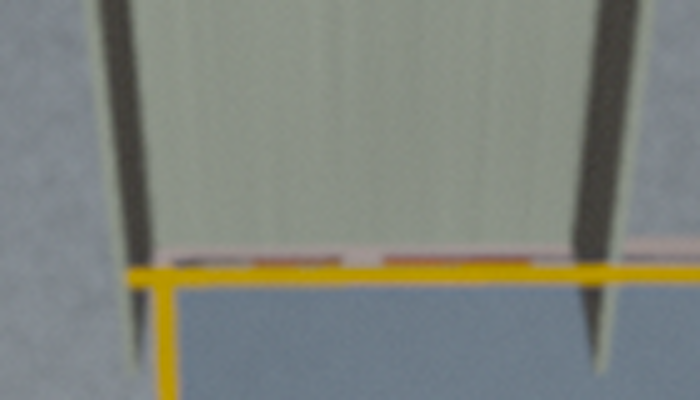

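```bash
python3 - <<'E'
import cv2,numpy as np
r=[]
for c,(u,v) in dict(scene=(300,220),side=(325,235)).items():
    for t in (f'{c}0',f'h_{c}'): r.append(cv2.resize(cv2.imread(f'pics/{t}.png')[v-40:v+40,u-50:u+50],(400,300),interpolation=cv2.INTER_CUBIC))
cv2.imwrite('pics/cmp2.png',np.vstack([np.hstack(r[:2]),np.hstack(r[2:])]))
for c in ('scene','side'):
    d=cv2.absdiff(cv2.imread(f'pics/{c}0.png'),cv2.imread(f'pics/h_{c}.png')).max(2)
    for n,(u,v) in (dict(bottle=(367,193),can=(223,210),mug=(211,173),tape=(443,245),driver=(468,290)) if c=='scene' else dict(bottle=(325,270),can=(359,182),mug=(420,182),tape=(267,348),driver=(200,350))).items(): print(c,n,d[v-15:v+15,u-15:u+15].mean().round(1),(d[v-15:v+15,u-15:u+15]>60).sum())
E
```

```text
scene bottle 4.6 0
scene can 4.9 0
scene mug 4.6 0
scene tape 6.5 0
scene driver 4.8 0
side bottle 7.4 0
side can 7.2 0
side mug 48.3 258
side tape 4.7 0
side driver 8.3 0
```

View pics/cmp2.png

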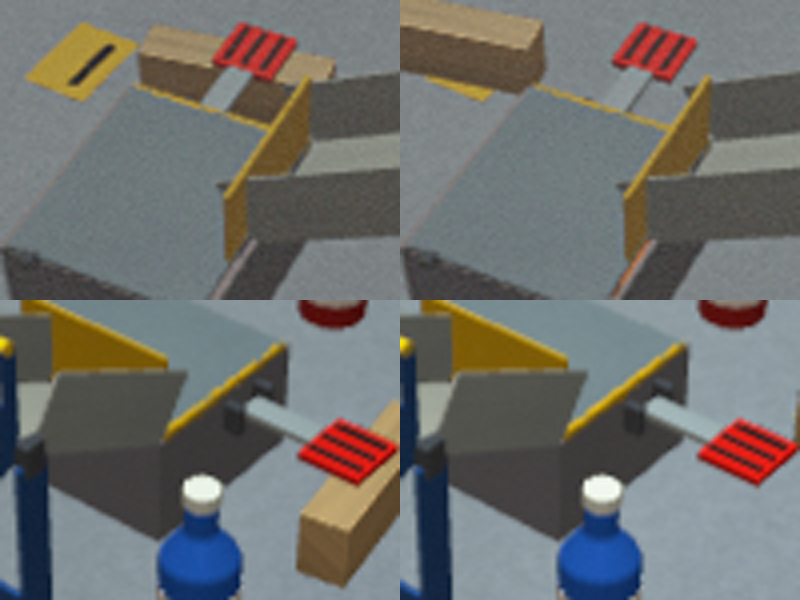

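```bash
python3 - <<'E'
from h import *
st(); print(sign_off())
E
```

```text
t 30.45 [ 0.6355 -0.0613  0.47  ] F [ 0.1  0.4 -0.4] gap 0.003
the job is handed in; nothing more can be done
None
```

The job is done and handed in at 30.5 s of the 61 s allowed. The hand-in reports no verdict.

**What I did:**
1. I drew the timber about 19 cm out along its own length, away from the bottle, and left it on the bench.
2. I hooked the bar with shut fingers and pulled the hopper to its stop. A second push met the stop again at the same place.
3. I pushed the hopper home until it met its stop, before using the lever.
4. I pressed the lever about 46 mm down, held it for roughly 2.5 s, and let it rise.

**Last checks:**
- **Lid, lever and hopper:** all three match their starting pictures by eye.
- **Rods:** the wrist camera shows the chute empty. Orange shows inside the bin through the gap under the lid. I couldn't count all three rods in the bin, but all three were in the chute against the gate beforehand, and no orange rod shows anywhere else.
- **Other objects:** bottle, can, mug, tape roll and screwdriver are unchanged in the scene picture. The side picture differs at the mug, where the arm was probably in view.

**Disagreements:**
- **Position fit:** it seems to be about 3 mm off along the station's y. I worked this out from the bar contacts, and it made no difference to the work.
- **Lever press:** it ended at its target depth without meeting the lever's stop. The pictures still showed the lid well raised.
- **Push home:** the first touch on the bar stopped at its 35 N limit, and the rest of the push went normally.

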